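# Open the hall radiator valve past its slack wheel

### The arm

A 7-joint arm with a two-finger parallel gripper is mounted at the origin on the work surface. World frame = base frame: x ahead of the robot, y to its left, z up, the work surface at z = 0. Lengths are in m, angles in rad, forces in N, time in s.
With the tool pointing down it reaches from about 0.4 to 0.925 m from the base axis. Payload 4.1 kg.
Tool frame: the origin (TCP) lies at the very end of the fingers, on their centre line; the grasp point (between the pads) lies 19 mm behind it; z points along the fingers, x is the direction in which the jaws open and shut, and the axes are right-handed (so a half turn about z gives the same grasp; the last joint's range is limited). The gripper opens to 85 mm and grips with 20 to 120 N. Pads are 22 mm wide; open, the fingers measure 114 mm over their backs; the gripper's body (76 mm by 85 mm) begins 54 mm behind the grasp point. The pads swing forward as they close: fully open they stand 13 mm farther back than shut.
Start: joints at [1.066, 0.398, 0.045, 1.537, -0.019, 1.207, -0.051], TCP at [0.257, -0.597, 0.231] pointing down, gripper open.
Joint ranges: [-2.82, 2.82], [-0.49, 2.23], [-1.37, 1.46], [0, 2.46], [-1.36, 4.5], [0.23, 2], [-2.94, 2.94]. Speed limits (rad/s): [2.57, 2.57, 3.14, 3.14, 3.14, 3.14, 3.14].

### API

Orientations are given as [roll, pitch, yaw] about the fixed x, y, z axes, in that order (R = Rz(yaw) Ry(pitch) Rx(roll)).
In Python, from workcell import state, capture, get_calibration, close_job gives the robot as it stands.
- The arm moves only by the shell command python3 -m handwheel 'ROWS'. ROWS is JSON, a list of rows, each a list of 5 numbers: the opening, from 0 (shut) to 1 (fully open), then the shift along the tool's x, y, z in mm, then the turn about the tool's z in degrees. A call has 1 to 8 rows; each row is the pose to reach, as a shift and turn from the pose measured when the call began, along the tool's axes at that moment; what a row does not reach only later rows make up. A row lasts 1/10 s, in which the tool goes at most 50 mm and 8.59 degrees, less where a joint would pass 70% of its speed; a pose out of reach is approached as far as the arm can. A call with a gripper value outside its range is refused whole. The fingers move at their own pace and stop on an object; the grip force is fixed at half the most. Time passes only in rows, so rows that repeat a pose let the fingers close. It gives the time, the measured TCP pose, the force and the opening at its end, in the units of the state.
- state(): the state, without advancing time (a new reading comes with each control period).
- capture(name): name is "scene" or "top"; returns the picture (420x560x3 uint8, red, green, blue); there is no depth.
- get_calibration(name): a dict with "camera_matrix" (3x3 intrinsics, pixels), "D" ([k1, k2, p1, p2, k3] as OpenCV has them; the pictures are not rectified), "R" (3x3) and "t" (3): a world point X has camera coordinates R X + t. Camera axes: x right, y down, z forward; pixel columns grow to the right and rows downward; lengths in m; the calibration is good to about 2 mm. A picture is of the moment at which its call begins. get_calibration takes no time and is no camera call.
- close_job(): hands the job in, once; it reports no verdict.
The state is a dict: "t": time; "joints": joint angles; "joint_vel": joint speeds; "joint_efforts": joint torques, N m; "position": TCP position; "ee_rot": TCP orientation; "force": force on the tool from outside, world axes, zero at the start; "ft_torque": the same for the moment, N m; "opening": finger opening in m.
Only numpy, scipy, OpenCV 4.12 (cv2) and the standard library are available. Lean on these libraries where they do the work, as an engineer would, in place of code of your own. Each camera call takes 0.05 s, during which the arm holds its last target. There are 200 camera calls.

### The job

Open the hall radiator's valve: turn its small handwheel anticlockwise until the pointer on the stem stands at the tall raised bar at the edge of the dial, then let go. The wheel is loose on the stem, so the first part of the turn moves nothing: take up that slack and count only what the pointer does. Turn it by the wheel only, without touching the pointer, do not run past the bar, and leave the other things on the cabinet top where they lie.

Things in the scene. Friction and masses are not known exactly. Their poses are not given: they have to be found in the camera images.
- wheel: Black 3-spoked handwheel, outside diameter 56 mm, rim 11 mm thick, nothing beside its rim. Origin: centre, mid-thickness, 141 mm up. z = stem axis, out of the open face, leaning 30 deg from vertical. Turns anticlockwise seen from that face (positive about z) to open. Loose on the stem: 0.5 to 1.3 rad of easy slack (0.03 N m) from its start before it drives the stem. Stays where left.
- valve: Fixed brass valve on two copper risers 170 mm apart along its y axis, pipe centre 50 mm up. Origin on the cabinet top midway between the risers. Its stem leans 30 deg towards its own -y, which points to the robot's left (world +y) give or take 23 deg. It carries a pale metal dial disc, 112 mm diameter, square to the stem, its top 45 mm below the wheel's centre.
- mark (a point): Middle of the dark steel raised bar at the dial's edge, where the pointer must end: 6 mm wide, 18 mm long radially (51 to 69 mm from the stem axis), standing 10 mm above the dial. Thin tick lines, 0.3 rad apart, lead from the shut position up to it.
- stem (a joint): Angle of stem and pointer, rad, growing anticlockwise seen from the wheel's open face (opening). 0 is shut, at the first tick; the middle of the raised bar is at 2.40. Starts between 0 and 0.9. Moves only when the wheel's slack is taken up, then resists with 0.3 N m; turning the wheel back meets the slack again. Stays where left.
- pointer_tip (a point): Tip of the dark steel pointer fixed to the stem between wheel and dial: 47 mm from the stem axis to its tip, 6 mm wide, 5 mm thick. This point is 39.5 mm below the wheel's centre plane along the axis; the pointer's top is 36 mm below the wheel's mid-plane. Not to be touched.
- key_bowl: Terracotta bowl, 140 mm rim diameter, 55 mm high, bystander. Origin under its centre.
- keys: Loose bunch of three keys on a ring, about 95 mm long, 7 mm high, lying near the valve, bystander. Origin under the ring's centre.
- lead_handle: Orange plastic dog lead handle, 155 x 42 x 22 mm, near the valve, bystander. Origin under the middle of its orange grip.
- lip_balm: White lip balm tube lying on its side, 67 mm long, 19 mm diameter, near the valve, bystander. Origin under its centre.
- paperweight: Glass dome paperweight, 72 mm diameter, 48 mm high, bystander. Origin under its centre.
- polish_tin: Round shoe polish tin, 72 mm diameter, 26 mm high, bystander. Origin under its centre.
- shoe_brush: Wooden shoe brush, 150 x 50 x 34 mm, bystander. Origin under its centre.

How it is judged:
On the way:
1. the slack is taken up and the stem has been driven past 1.2 rad with the fingers on the wheel (value of joint stem above 1.2 rad and contact force between wheel and the fingers above 0.5 N).
At the end, for the whole second after the job is handed in: The stem's pointer stands at rest within 0.2 rad (11 degrees) of the middle of the tall raised bar: joint stem between 2.2 and 2.6 (value of joint stem between 2.2 and 2.6 rad and velocity of joint stem between -0.05 and 0.05 rad/s); the robot touches nothing.
It fails at once if the pointer is run more than 0.27 rad (15 degrees) past the tall bar (value of joint stem above 2.67 rad).
It fails at once if the robot touches the pointer with more than 1 N (contact force between any of stem_c0, stem_c1 and the fingers above 1 N or contact force between any of stem_c0, stem_c1 and the arm above 1 N).
It fails at once if a bystander is moved more than 30 mm (distance of any of key_bowl, keys, lead_handle, lip_balm, paperweight, polish_tin, shoe_brush from where it was at the start of the episode above 0.03 m).
It also fails if it takes over 64 s, if anything falls off the work surface, if the arm or the gripper's body presses on something with over 40 N, if the wrist force passes 120 N, or if a joint passes its speed limit or range.

## Working session

There is one attempt and no reset: what is moved stays moved. The work goes in short steps, Python scripts to look and compute and a shell command to move; the robot and the scene stay as the last step left them, time stands still between calls to the robot, and variables do not carry over. Pictures are saved under pics/ and viewed, about 8 in all and at most 12, crops included, and the job is handed in when it is done.

```bash
mkdir -p pics; ls; python3 - <<'E'
from workcell import *
import cv2
print(state())
for n in("scene","top"):
    im=capture(n); cv2.imwrite(f"pics/{n}0.png",im[:,:,::-1]); c=get_calibration(n); print(c)
E
```

```text
pics
{'t': 0.0, 'joints': array([ 1.06599679,  0.39914585,  0.04502532,  1.53792138, -0.01870851,
        1.20690473, -0.05070625]), 'joint_vel': array([-3.32550132e-04, -1.08606562e-03,  3.21340712e-05, -8.13506466e-05,
        8.51030165e-04, -2.83010712e-04,  2.26575059e-04]), 'joint_efforts': array([-1.44033718e-03, -4.75127327e+01,  1.36391200e+00, -2.54220790e+01,
        1.16374667e-02,  9.48408851e-03,  1.09754433e-05]), 'position': array([ 0.2563561 , -0.59659718,  0.23027472]), 'ee_rot': array([ 3.14147047e+00,  1.95403150e-03, -1.16488696e+00]), 'force': array([ 0.15971796,  0.09801079, -0.21119355]), 'ft_torque': array([ 0.00102981, -0.03317654, -0.00406229]), 'opening': 0.08508243493905678}
{'camera_matrix': array([[395.735683 ,   0.       , 282.7024136],
       [  0.       , 395.735683 , 210.6507035],
       [  0.       ,   0.       ,   1.       ]]), 'D': array([-0.01553331,  0.        ,  0.        ,  0.        ,  0.        ]), 'R': array([[-0.3662097 ,  0.93052399,  0.00394539],
       [ 0.52908863,  0.21170808, -0.82173287],
       [-0.76547742, -0.29883908, -0.56985922]]), 't': array([ 0.20135016, -0.18634862,  1.46406003])}
{'camera_matrix': array([[515.59747966,   0.        , 272.58224672],
       [  0.        , 515.59747966, 208.07671974],
       [  0.        ,   0.        ,   1.        ]]), 'D': array([-0.08573816,  0.        ,  0.        ,  0.        ,  0.        ]), 'R': array([[ 0.01631232, -0.9998436 , -0.00683293],
       [-0.99668967, -0.01571574, -0.07976662],
       [ 0.07964676,  0.00811149, -0.99679015]]), 't': array([-1.29278492e-03,  5.38405250e-01,  1.66421994e+00])}
```

View pics/scene0.png

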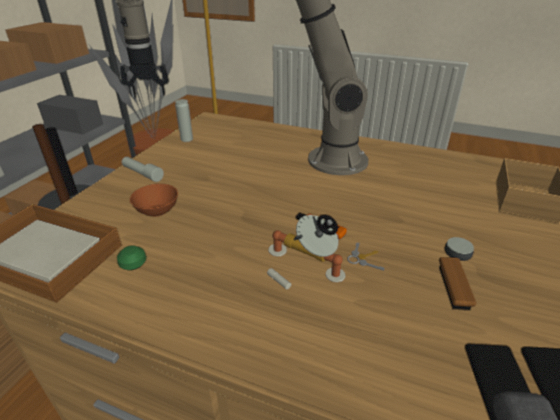

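View pics/top0.png

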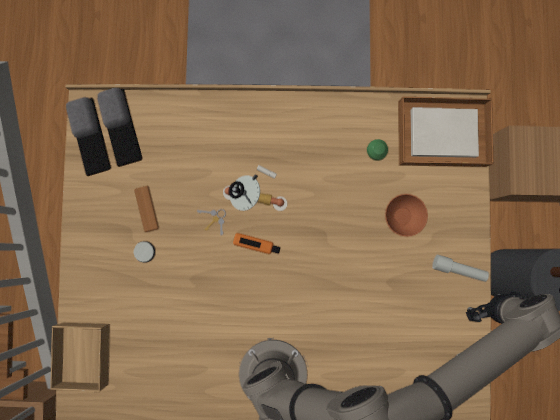

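The overview shows the valve near scene pixel (315,240) and top pixel (245,195). The wheel is at scene (326,224) and top (236,189), leaning to the robot's left. The keys, lead handle and lip balm lie around it. I'll enlarge both views.

```bash
python3 - <<'E'
import cv2,numpy as np
a=cv2.imread("pics/scene0.png")[190:290,255:355]; b=cv2.imread("pics/top0.png")[150:225,205:305]
a=cv2.resize(a,(400,400),interpolation=cv2.INTER_CUBIC); b=cv2.resize(b,(400,300),interpolation=cv2.INTER_CUBIC)
b=cv2.copyMakeBorder(b,0,100,0,0,cv2.BORDER_CONSTANT)
cv2.imwrite("pics/crop0.png",np.hstack([a,b]))
E
```

```text
(no output)
```

View pics/crop0.png

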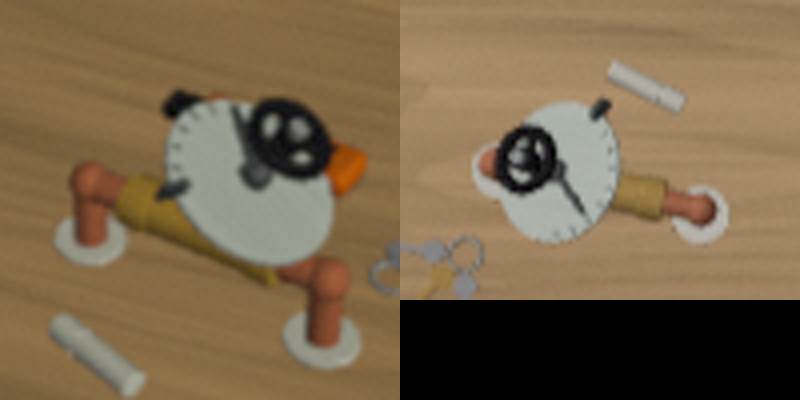

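The crop is clear. In the top crop the wheel is at (526,158), the dial at (558,172), the pointer tip at (583,215) and the bar at (600,108). In the scene crop the wheel is at (289,138), the dial at (249,181) and the bar at (172,190). The tool can only turn about vertical, so I'll grip the rim along its horizontal diameter and ratchet. First I'll fit the valve pose.

```bash
cat > h.py <<'E'
import cv2,numpy as np
from scipy.optimize import least_squares
from workcell import *
def proj(n,P):
    c=get_calibration(n); return cv2.projectPoints(np.float64(P).reshape(-1,3),cv2.Rodrigues(c["R"])[0],c["t"],c["camera_matrix"],c["D"])[0][:,0]
def frame(yaw):   # valve frame; axis leans to -y
    c,s=np.cos(yaw),np.sin(yaw); V=np.array([[c,-s,0],[s,c,0],[0,0,1]])
    return V, V@np.array([0,-.5,np.sqrt(.75)])
def pts(p):
    V,a=frame(p[2]); W=np.array([p[0],p[1],0])+V@np.array([0,-(p[3]),.141])
    o=np.array([p[0],p[1],0])
    return np.array([W,W-.045*a,o+V@[0,-.085,.0],o+V@[0,.085,.0]])
def dialang(p,n,px):  # angle of a pixel on the pointer/dial plane
    c=get_calibration(n); u=cv2.undistortPoints(np.float64([[px]]),c["camera_matrix"],c["D"])[0,0]
    V,a=frame(p[2]); W=pts(p)[0]-.04*a; C=-c["R"].T@c["t"]; d=c["R"].T@np.array([*u,1])
    X=C+d*((W-C)@a)/(d@a)-W; ex=V[:,0]; return np.arctan2(X@np.cross(a,ex),X@ex),np.linalg.norm(X)
E
python3 - <<'E'
from h import *
S=lambda x,y:(255+x/4-.4,190+y/4-.4); T=lambda x,y:(205+(x-400)/4-.4,150+y/4-.4)
s=np.array([S(289,138),S(249,181),S(321,340),S(91,240)]); t=np.array([T(526,158),T(558,172),T(492,171),T(700,214)])
f=lambda p:np.r_[(proj("scene",pts(p))-s).ravel(),(proj("top",pts(p))-t).ravel()]
r=least_squares(f,[.6,.03,3.1,.0525]); p=r.x; print(p,pts(p).round(4),f(p).round(1))
np.save("p.npy",p); print(frame(p[2])[1])
for n,q in(("top",T(583,215)),("top",T(600,108)),("scene",S(235,110)),("scene",S(172,190))): print(n,dialang(p,n,q))
E
```

```text
[0.57273855 0.06995985 2.94080019 0.05056819] [[ 0.5828  0.1195  0.141 ]
 [ 0.5783  0.0975  0.102 ]
 [ 0.5897  0.1533  0.    ]
 [ 0.5558 -0.0133  0.    ]] [-0.4  0.4  0.  -0.3  0.2  0.7 -0.2  0.9 -0.3  0.7 -0.3  0.2  1.4  0.2
 -0.6  0.3]
[0.09972297 0.48995442 0.8660254 ]
top (np.float64(0.8867972848411114), np.float64(0.046762008759864596))
top (np.float64(2.6414400610973683), np.float64(0.06217537761432352))
scene (np.float64(0.8572574370450169), np.float64(0.046053081817285506))
scene (np.float64(2.658377560179205), np.float64(0.05985927338552295))
```

```bash
cat >> h.py <<'E'
from scipy.spatial.transform import Rotation as Ro
def go(target):
    s=state(); R=Ro.from_euler("xyz",s["ee_rot"]).as_matrix(); return (R.T@(np.array(target)-s["position"])*1e3).round(1)
E
python3 -c "
from h import *
print(go([.583,.1195,.215]),go([.583,.1195,.12]))"
```

```text
[-529.  -582.8   16.3] [-528.8 -582.9  111.3]
```

```bash
python3 -m handwheel '[[1,-33,-36,2,-2],[1,-66,-73,4,-4],[1,-99,-109,6,-6],[1,-132,-146,8,-8],[1,-165,-182,10,-10],[1,-198,-218,12,-12],[1,-231,-255,14,-14],[1,-264,-291,16,-15]]'; python3 -c "
from h import *
print(go([.583,.1195,.215]),state()['ee_rot'])"
```

```text
t: 0.9
position: [0.4198, -0.2372, 0.2146]
ee_rot: [-3.141, 0.002, -0.902]
force: [0.9, -0.4, -0.3]
opening: 0.0853
[-178.6 -349.2   -0. ] [-3.14136161e+00  1.73032017e-03 -9.02123212e-01]
```

```bash
python3 -m handwheel '[[1,-22,-43,0,0],[1,-44,-87,0,0],[1,-67,-131,0,0],[1,-89,-174,0,0],[1,-111,-218,0,0],[1,-134,-262,0,0],[1,-156,-305,0,0],[1,-178.6,-349,0,0]]'; python3 -c "
from h import *
print(go([.583,.1195,.215]),state()['ee_rot'])"
```

```text
t: 1.7
position: [0.5832, 0.1207, 0.2146]
ee_rot: [3.141, 0.002, -0.903]
force: [0.7, -1.1, 0.5]
opening: 0.0854
[ 0.8  0.9 -0.4] [ 3.14097903e+00  1.63841377e-03 -9.02663044e-01]
```

Descend to z=0.120 and close gently.

```bash
python3 -m handwheel '[[1,0.8,0.9,25,0],[1,0.8,0.9,50,0],[1,0.8,0.9,75,0],[1,0.8,0.9,95,0],[1,0.8,0.9,95,0]]'; python3 - <<'E'
from h import *
for n,(x,y,w,h) in {"scene":(255,165,130,100),"top":(205,150,130,100)}.items():
    im=capture(n)[y:y+h,x:x+w,::-1]; cv2.imwrite(f"pics/{n}_a.png",cv2.resize(im,None,fx=3,fy=3,interpolation=2))
a=[cv2.imread(f"pics/{n}_a.png") for n in("scene","top")]; cv2.imwrite("pics/a.png",np.hstack(a))
E
```

```text
t: 2.2
position: [0.5801, 0.1187, 0.1161]
ee_rot: [3.134, 0.005, -0.902]
force: [-0.6, -0.3, 0.1]
opening: 0.0852
```

View pics/a.png

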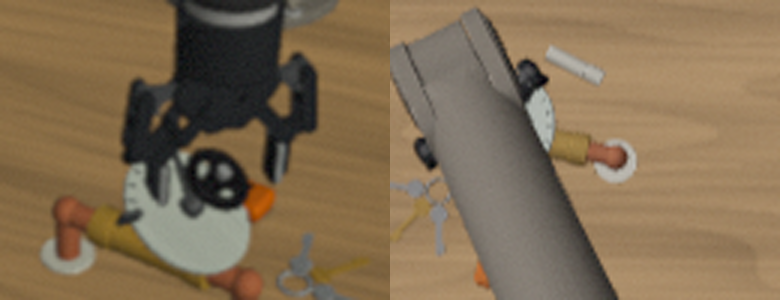

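The scene view shows the wheel, crop (217,178), sitting between the open fingers and clear of them. The top view is blocked by the arm. Next is the close.

```bash
python3 -m handwheel '[[0.3,1,2,-3,0],[0.3,1,2,-3,0],[0.3,1,2,-3,0],[0.3,1,2,-3,0],[0.3,1,2,-3,0],[0.3,1,2,-3,0]]'
```

```text
t: 2.9
position: [0.5823, 0.119, 0.1249]
ee_rot: [-3.14, 0.003, -0.904]
force: [-2.8, 0.3, 6.2]
opening: 0.0505
```

```bash
python3 -m handwheel '[[0.3,0,0,2,-8],[0.3,0,0,2,-16],[0.3,0,0,2,-24],[0.3,0,0,2,-32],[0.3,0,0,2,-40],[0.3,0,0,2,-48],[0.3,0,0,2,-56],[0.3,0,0,2,-64]]'; cat > look.py <<'E'
import sys; from h import *
im=capture("scene")[165:265,255:385,::-1]; cv2.imwrite(f"pics/{sys.argv[1]}.png",cv2.resize(im,None,fx=5,fy=5,interpolation=2))
s=state(); print(s["ft_torque"].round(2),s["joints"].round(2))
E
python3 look.py b
```

```text
t: 3.7
position: [0.5849, 0.1127, 0.1208]
ee_rot: [3.138, -0.002, 0.216]
force: [8.6, -6.3, -15.0]
opening: 0.0504
[-0.84 -3.15  0.49] [ 0.26  0.48 -0.69  1.77  0.36  1.01 -0.34]
```

View pics/b.png

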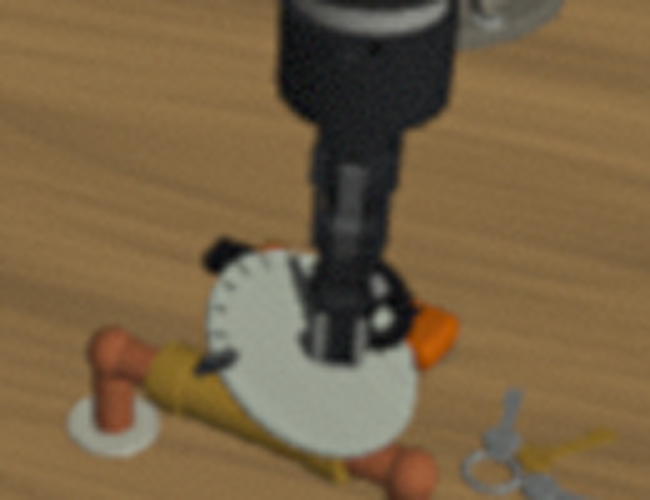

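The pointer tip is still at crop (295,260), the same as at the start, so all of this was slack. The front finger holds the rim at (340,330). I'll turn a bit further.

```bash
python3 -m handwheel '[[0.3,0,0,0,-8],[0.3,0,0,0,-16],[0.3,0,0,0,-24],[0.3,0,0,0,-24]]'; python3 look.py c; python3 - <<'E'
import cv2,numpy as np
b,c=[cv2.imread(f"pics/{n}.png")[200:400,180:440] for n in"bc"]
cv2.imwrite("pics/bc.png",cv2.resize(np.hstack([b,c]),None,fx=1.5,fy=1.5))
E
```

```text
t: 4.15
position: [0.5869, 0.1154, 0.1221]
ee_rot: [3.138, -0.008, 0.64]
force: [2.7, 2.7, -0.3]
opening: 0.0489
[ 1.46 -1.05  0.24] [ 0.33  0.51 -0.78  1.77  0.41  1.03  0.03]
```

View pics/bc.png

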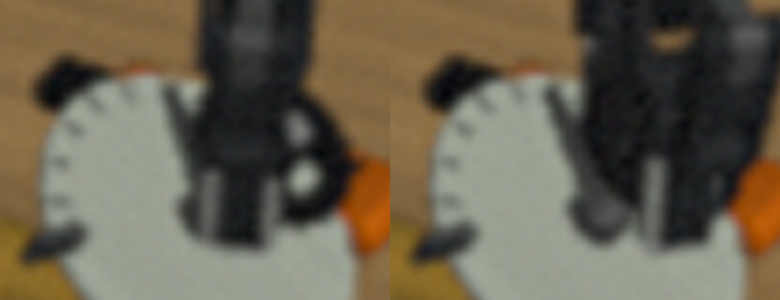

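The pointer has just begun to move: the tip went from (168,88) to (163,93) in the paired crop, so the slack is taken up. I'll release and ratchet back.

```bash
python3 -m handwheel '[[1,0,0,0,0],[1,0,0,0,0],[1,0,0,0,0],[1,0,0,-4,0],[1,-1,-2,-8,8],[1,-1,-2,-8,16],[1,-1,-2,-8,24],[1,-1,-2,-8,32]]'; python3 -m handwheel '[[1,0,0,0,8],[1,0,0,0,16],[1,0,0,0,24],[1,0,0,0,32],[1,0,0,0,40],[1,0,0,0,48],[1,0,0,0,56],[1,0,0,0,56]]';  python3 -c "
from h import *
print(go([.5845,.1175,.12]))"
```

```text
t: 5.0
position: [0.5846, 0.1159, 0.1303]
ee_rot: [-3.141, -0.008, 0.073]
force: [-0.9, -0.2, 0.3]
opening: 0.0853
t: 5.8
position: [0.5844, 0.1157, 0.1305]
ee_rot: [-3.135, -0.004, -0.904]
force: [0.4, 0.1, -0.1]
opening: 0.0853
[-1.4 -1.1 10.5]
```

```bash
python3 -m handwheel '[[1,-1.4,-1,10,0],[0.3,-1.4,-1,10,0],[0.3,-1.4,-1,10,0],[0.3,-1.4,-1,10,0],[0.3,-1.4,-1,10,0],[0.3,-1.4,-1,10,0]]'; python3 -m handwheel '[[0.3,0,0,0,-8],[0.3,0,0,0,-16],[0.3,0,0,0,-24],[0.3,0,0,0,-32],[0.3,0,0,0,-40],[0.3,0,0,0,-48],[0.3,0,0,0,-56],[0.3,0,0,0,-64]]'; python3 look.py d
```

```text
t: 6.4
position: [0.583, 0.1194, 0.1208]
ee_rot: [-3.135, -0.001, -0.904]
force: [-5.5, 3.1, 4.0]
opening: 0.0505
t: 7.2
position: [0.5841, 0.1166, 0.1196]
ee_rot: [3.141, -0.006, 0.216]
force: [4.4, -4.9, -10.5]
opening: 0.0506
[-0.58 -0.74  0.46] [ 0.26  0.48 -0.7   1.78  0.36  1.   -0.35]
```

View pics/d.png

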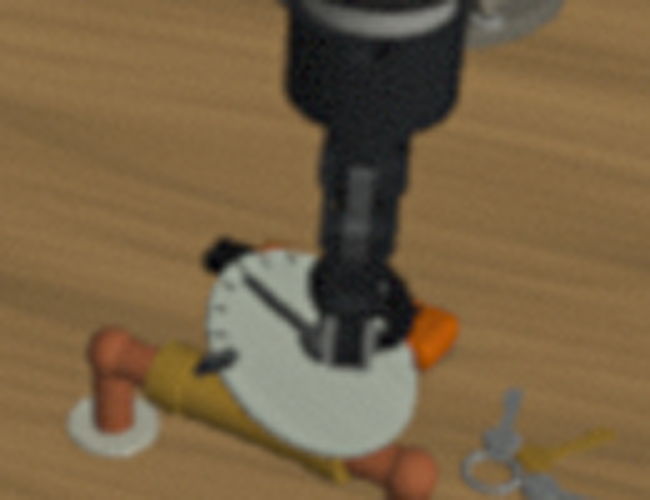

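The pointer tip is now at crop (246,275) and the bar is at (217,362). I'll compute the angle.

```bash
cat > ang.py <<'E'
import sys; from h import *
x,y=map(float,sys.argv[1:]); p=np.load("p.npy"); print(dialang(p,"scene",(255+x/5-.4,165+y/5-.4)),"bar 2.65")
E
python3 ang.py 246 275; python3 ang.py 217 362; python3 -m handwheel '[[0.3,0,0,0,-8],[0.3,0,0,0,-16],[0.3,0,0,0,-22],[0.3,0,0,0,-22]]'; python3 look.py e
```

```text
(np.float64(1.5367808801169782), np.float64(0.04655998256655967)) bar 2.65
(np.float64(2.6571887658908775), np.float64(0.058686366489152056)) bar 2.65
t: 7.65
position: [0.5851, 0.1175, 0.1193]
ee_rot: [3.139, -0.01, 0.605]
force: [2.7, 2.5, -6.2]
opening: 0.0494
[ 1.09 -1.06  0.2 ] [ 0.32  0.51 -0.78  1.78  0.41  1.02 -0.01]
```

View pics/e.png

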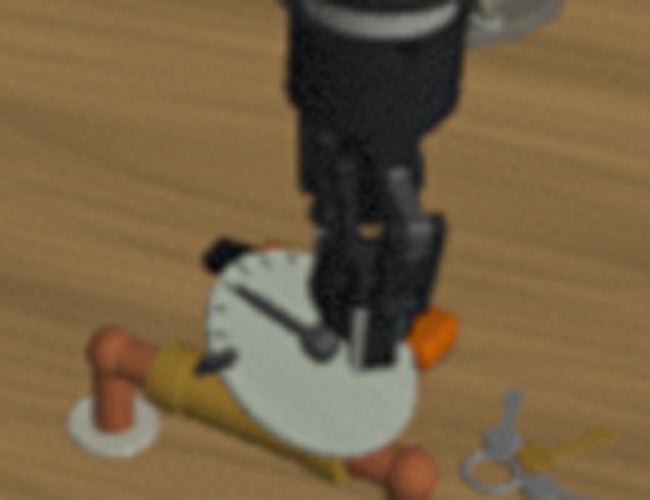

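The tip is at crop (234,289), still short of the bar. I'll ratchet again.

```bash
python3 ang.py 234 289; python3 -m handwheel '[[1,0,0,0,0],[1,0,0,0,0],[1,0,0,0,0],[1,0,0,-4,0],[1,0,0,-8,8],[1,0,0,-8,16],[1,0,0,-8,24],[1,0,0,-8,32]]'; python3 -m handwheel '[[1,0,0,0,8],[1,0,0,0,16],[1,0,0,0,24],[1,0,0,0,32],[1,0,0,0,40],[1,0,0,0,48],[1,0,0,0,54],[1,0,0,0,54]]';  python3 -c "
from h import *
print(go([.5843,.1182,.12]))"
```

```text
(np.float64(1.799611191081053), np.float64(0.04695740353758214)) bar 2.65
t: 8.5
position: [0.5852, 0.1172, 0.1278]
ee_rot: [-3.139, -0.01, 0.038]
force: [0.4, 0.5, 0.3]
opening: 0.085
t: 9.3
position: [0.5852, 0.1172, 0.1285]
ee_rot: [-3.132, -0.004, -0.904]
force: [-0.2, 0.1, -0.4]
opening: 0.0857
[-1.4  0.2  8.4]
```

```bash
python3 -m handwheel '[[1,-1.4,0,8,0],[0.3,-1.4,0,8,0],[0.3,-1.4,0,8,0],[0.3,-1.4,0,8,0],[0.3,-1.4,0,8,0],[0.3,-1.4,0,8,0]]'; python3 -m handwheel '[[0.3,0,0,0,-8],[0.3,0,0,0,-16],[0.3,0,0,0,-24],[0.3,0,0,0,-32],[0.3,0,0,0,-40],[0.3,0,0,0,-48],[0.3,0,0,0,-48]]'; python3 look.py f
```

```text
t: 9.9
position: [0.5834, 0.1197, 0.1208]
ee_rot: [-3.133, -0.002, -0.904]
force: [-4.0, 2.3, 5.3]
opening: 0.0502
t: 10.6
position: [0.5828, 0.1119, 0.1183]
ee_rot: [3.136, -0.004, -0.068]
force: [3.5, -2.9, -18.5]
opening: 0.0503
[-2.07 -1.63  0.72] [ 0.22  0.47 -0.63  1.78  0.33  0.99 -0.61]
```

View pics/f.png

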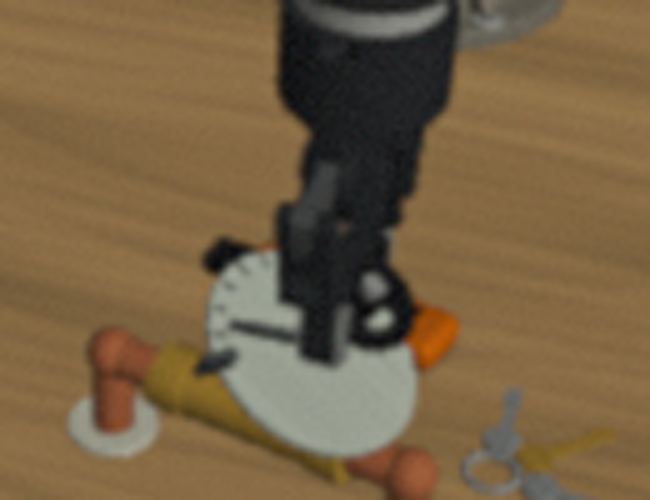

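The tip is at crop (232,325), close to the bar.

```bash
python3 ang.py 232 325; python3 ang.py 232 327
```

```text
(np.float64(2.263212046760885), np.float64(0.044733202178014166)) bar 2.65
(np.float64(2.2885123246363963), np.float64(0.04483810193758159)) bar 2.65
```

```bash
python3 -m handwheel '[[0.3,0,-3,0,-8],[0.3,0,-3,0,-16],[0.3,0,-3,0,-22],[0.3,0,-3,0,-22]]'; python3 look.py g
```

```text
t: 11.05
position: [0.5879, 0.1078, 0.1148]
ee_rot: [3.127, -0.008, 0.314]
force: [12.9, -5.2, -17.2]
opening: 0.0492
[-1.03 -2.86  0.11] [ 0.28  0.49 -0.71  1.78  0.39  1.   -0.27]
```

View pics/g.png

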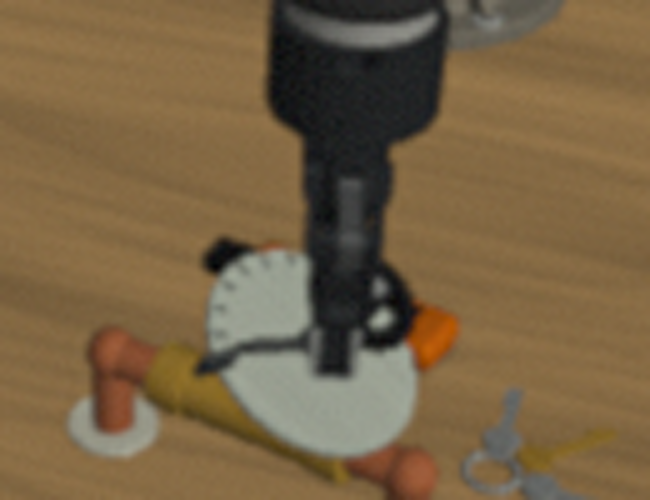

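The pointer now meets the bar, with its tip at about (239,350). I'll check the angle, then release.

```bash
python3 ang.py 239 349; python3 ang.py 237 352;python3 ang.py 265 347; python3 -m handwheel '[[1,0,0,0,0],[1,0,0,0,0],[1,0,0,0,0],[1,0,0,-30,0],[1,0,0,-70,0],[1,0,0,-100,0],[1,0,0,-100,0]]'; python3 - <<'E'
from h import *
print(go([.45,-.25,.25]))
E
```

```text
(np.float64(2.5543163720666238), np.float64(0.043975593815726806)) bar 2.65
(np.float64(2.5871625793135853), np.float64(0.04569306290475333)) bar 2.65
(np.float64(2.5464855516678053), np.float64(0.029370922656088167)) bar 2.65
t: 11.8
position: [0.5893, 0.1114, 0.2204]
ee_rot: [3.126, -0.018, 0.315]
force: [0.6, 0.5, 1.5]
opening: 0.0852
[-243.8  301.   -29.3]
```

```bash
python3 -m handwheel '[[1,-30,37,-4,0],[1,-60,74,-8,0],[1,-90,111,-12,0],[1,-120,148,-15,0],[1,-150,185,-18,0],[1,-180,222,-21,0],[1,-210,260,-25,0],[1,-210,260,-25,0]]'; python3 - <<'E'
from h import *
a=cv2.resize(capture("scene")[190:290,255:355,::-1],(400,400),interpolation=2); b=cv2.resize(capture("top")[150:250,205:305,::-1],(400,400),interpolation=2)
cv2.imwrite("pics/fin.png",np.hstack([a,b])); cv2.imwrite("pics/topf.png",capture("top")[:,:,::-1])
d=cv2.absdiff(cv2.imread("pics/top0.png"),cv2.imread("pics/topf.png")).max(2)>60
for n,(x,y) in dict(keys=(215,220),lead=(257,244),balm=(266,171),brush=(146,209),tin=(144,252),dome=(377,150),bowl=(407,215)).items(): print(n,d[y-18:y+18,x-18:x+18].sum())
E
```

```text
t: 12.6
position: [0.466, -0.2082, 0.2452]
ee_rot: [3.123, -0.015, 0.303]
force: [0.8, -0.0, -1.2]
opening: 0.0852
keys 0
lead 0
balm 12
brush 0
tin 0
dome 0
bowl 0
```

View pics/fin.png

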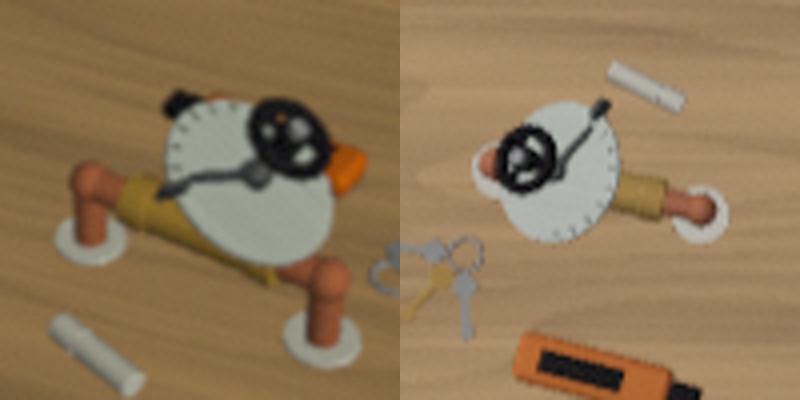

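In both views the pointer stands on the bar: its tip is at about (590,128) in the top crop, in line with the bar at (600,108). The bystanders have not moved. I'll do one numeric check from the top view and hand in.

```bash
python3 - <<'E'
from h import *
p=np.load("p.npy"); im=cv2.imread("pics/topf.png"); 
for q in((590,128),(586,134)): print(dialang(p,"top",(205+(q[0]-400)/4-.4,150+q[1]/4-.4)))
print(dialang(p,"scene",(255+190/4-.4,190+181/4-.4)))
close_job()
E
```

```text
(np.float64(2.562993445565311), np.float64(0.045380062249089935))
(np.float64(2.5438990786928826), np.float64(0.03980698342645701))
(np.float64(2.5791957549793882), np.float64(0.04525976980514099))
the job is handed in; nothing more can be done
```

The radiator valve is open: the pointer stands at the tall bar, about 0.08 rad short of its middle. I handed the job in at about 13 s of robot time.

- **Turning:** I gripped the wheel's rim and turned it anticlockwise in three strokes. The first took up the slack, and the next two drove the pointer.
- **Final angle:** The top and scene views agree that the stem is at about 2.31 to 2.33 rad, inside the 2.2 to 2.6 window. These are readings from pixels in the pictures, with an error of a few hundredths of a radian.
- **Bystanders:** A before-and-after comparison of the top view showed no change at six of the seven. The lip balm's window had 12 changed pixels, most likely from the pointer now standing at the edge of that window, and the tube looks in the same place.
- **Robot:** The gripper is open and well clear of everything, and the fingers were kept above the pointer throughout.
- **What disagreed:** The pointer moved less than the tool turned, so the grip slipped or the tilted wheel followed only part of the turn. I therefore set the final position by what the pointer did, not by the tool's angle.

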